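Slide the green board's carrier down onto the inspection deck

TASK

Slide the black carrier with the green circuit board off the raised aluminium feed deck, over the step and into the yellow-outlined bay on the lower blue inspection deck, square with the outline and flat on the deck, then let go of it. Slide it rather than lifting it over: keep it level and never more than about a centimetre above the feed deck. Leave the carrier with the white panel where it stands.

Things in the scene. Friction and masses are not known exactly. Their poses are not given: they have to be found in the camera images.
- green_handle (a point): Handle centre of the carrier to move: black plate 90 (x) x 120 (y) x 12 mm bearing a fixed green circuit board (chips up to 20 mm above the plate's underside). The black bridge handle is a straight bar along y, 14 mm wide, 14 mm high, 74 mm long, on posts 31 mm either side of its middle. This point: mid bar, mid carrier, 46 mm above its underside; z up. 0.3 to 0.65 kg.
- white_handle (a point): The same point of a carrier of the same shape and size that bears a white panel with small yellow dots; it stands beside the green one on the feed deck. To be left alone.
- bay (a point): Centre of the yellow outline, on the top of the lower blue inspection deck. The outline is 120 mm (x) by 150 mm (y) inside, flat paint. z up; +y points to the feed deck. The carrier must end with its handle centre over this point and its long (y) side along this y, either way round.
- station: The fixed pair of decks, 300 mm wide in x; origin on the table, axes as the bay's. Blue inspection deck: top 24 mm up, y from -250 to -4 mm, bay at y -120. Aluminium feed deck: top 30 mm up, y from 4 to 240 mm; the carriers start on it. A blue tin with white lid (42 mm wide, 36 high) and an orange tape roll stand on the inspection deck's outer corners, near x -120 and +116, y -220.

How it is judged:
By the outcome, as a careful person would: the job done as asked, in the order asked, and still so for the second after the job is handed in, with the robot touching nothing.
It also fails if it takes over 34 s, if anything falls off the work surface, if the arm or the gripper's body presses on something with over 40 N, if the wrist force passes 120 N, or if a joint passes its speed limit or range.

ROBOT

A 7-joint arm with a two-finger parallel gripper is mounted at the origin on the work surface. World frame = base frame: x ahead of the robot, y to its left, z up, the work surface at z = 0. Lengths are in m, angles in rad, forces in N, time in s.
With the tool pointing down it reaches from about 0.4 to 0.875 m from the base axis. Payload 6.5 kg.
Tool frame: the origin (TCP) lies midway between the tips of the shut fingers; the grasp point (between the pads) lies 19 mm behind it (bot.hold_point_z is the z of the grasp point in the tool frame, in m); z points along the fingers, x is the direction in which the jaws open and shut, and the axes are right-handed (so a half turn about z gives the same grasp; the last joint's range is limited). The gripper opens to 88 mm and grips with 3 to 60 N. Pads are 18 mm wide; open, the fingers measure 123 mm over their backs; the gripper's body (75 mm by 187 mm) begins 45 mm behind the grasp point.
Start: joints at [1.105, 0.536, -0.004, 1.538, 0.003, 1.067, -0.071], TCP at [0.253, -0.599, 0.239] pointing down, gripper open.
Joint ranges: [-2.7, 2.7], [-0.37, 2.16], [-1.27, 1.26], [0.24, 2.4], [-1.31, 4.45], [0.19, 1.91], [-2.76, 2.76]. Speed limits (rad/s): [2.39, 2.39, 3.14, 3.14, 3.14, 3.14, 3.14].

INTERFACE

Orientations are given as [roll, pitch, yaw] about the fixed x, y, z axes, in that order (R = Rz(yaw) Ry(pitch) Rx(roll)).
In Python, from plant import bot, read_camera, camera_params gives the robot as it stands.
- The arm moves only by the shell command python3 -m creep 'ROWS' [OPENING] [FORCE]. ROWS is JSON, a list of rows, each a list of 2 entries, a list of its own where there are three numbers: the shift along the tool's x, y, z in mm, then the turn about the tool's z in degrees. A call has 1 to 10 rows; each row shifts and turns the pose as measured when the row begins, along the tool's axes as they then stand; what a row does not reach is not made up. A row lasts 1/10 s, in which the tool goes at most 50 mm and 8.59 degrees, less where a joint would pass 70% of its speed; a pose out of reach is approached as far as the arm can. A call with a gripper value outside its range is refused whole. OPENING is the gripper command: -1 is fully open, 1 is shut, values between are in proportion, set as the call begins (- or left out, the last holds). The fingers move at their own pace and stop on an object; FORCE is the grip in N (left out, the last holds). Time passes only in rows, so rows that do not move let the fingers close. It gives the time, the measured TCP pose, the force and the opening at its end, in the units of the state.
- bot.observe(): the state, without advancing time (a new reading comes with each control period).
- read_camera(name): name is "scene" or "top" or "wrist"; returns the picture (384x512x3 uint8, blue, green, red); there is no depth.
- camera_params(name): a dict with "fx", "fy", "cx", "cy" (pixels), "R" (3x3) and "t" (3): a world point X has camera coordinates R X + t; the wrist camera has in their place "tool_from_camera" (4x4, takes a point from camera to tool coordinates, whose origin is the TCP and whose axes are the tool frame's). Camera axes: x right, y down, z forward; pixel columns grow to the right and rows downward; lengths in m; the calibration is good to about 2 mm. A picture is of the moment at which its call begins: read the wrist's pose just before it. camera_params takes no time and is no camera call.
- bot.close_job(): hands the job in, once; it reports no verdict.
The state is a dict: "time_s": time; "joint_positions": joint angles; "dq": joint speeds; "joint_torque": joint torques, N m; "ee_pos": TCP position; "orientation": TCP orientation; "wrist_force": force on the tool from outside, world axes, zero at the start; "moment": the same for the moment, N m; "opening": opening from 0.0 (shut) to 1.0 (fully open).
Only numpy, scipy, OpenCV 4.12 (cv2) and the standard library are available. Lean on these libraries where they do the work, as an engineer would, in place of code of your own. Each camera call takes 0.05 s, during which the arm holds its last target. There are 200 camera calls.

## Working session

There is one attempt and no reset: what is moved stays moved. The work goes in short steps, Python scripts to look and compute and a shell command to move; the robot and the scene stay as the last step left them, time stands still between calls to the robot, and variables do not carry over. Pictures are saved under pics/ and viewed, about 8 in all and at most 12, crops included, and the job is handed in when it is done.

```bash
ls; mkdir -p pics
python3 - <<'E'
from plant import bot, read_camera, camera_params
import cv2
for n in("top","scene"):
    cv2.imwrite(f"pics/{n}0.png",read_camera(n)); p=camera_params(n); print(n,p)
print(bot.observe(),bot.hold_point_z)
E
```

```text
pics
top {'fx': 365.59073394267216, 'fy': 365.59073394267216, 'cx': 251.8006849155786, 'cy': 184.66671207803458, 'R': array([[-0.0193841 , -0.99878958, -0.04520647],
       [-0.9865058 ,  0.02645875, -0.16157428],
       [ 0.16257481,  0.04146447, -0.98582459]]), 't': array([0.05773797, 0.54366441, 0.62292479])}
scene {'fx': 374.90789704571745, 'fy': 374.90789704571745, 'cx': 262.5975430664069, 'cy': 193.72142793902577, 'R': array([[ 0.51048403,  0.85982953, -0.00996168],
       [ 0.73058181, -0.43980067, -0.5223271 ],
       [-0.45349341,  0.25936182, -0.85268703]]), 't': array([-0.29622108, -0.34204272,  0.97971271])}
{'time_s': 0.1, 'joint_positions': array([ 1.10482184,  0.53708028, -0.00443675,  1.53873965,  0.00262354,
        1.06732015, -0.0712038 ]), 'dq': array([ 0.0016445 , -0.000632  ,  0.00122501, -0.00242563,  0.00076571,
        0.00086313,  0.00064605]), 'joint_torque': array([ 1.43082372e-03, -5.72075737e+01,  9.93432775e-01, -2.52230161e+01,
       -5.61967527e-02,  1.34216560e-02,  4.03465003e-05]), 'ee_pos': array([ 0.25275611, -0.59825286,  0.2379468 ]), 'orientation': array([ 3.14145697e+00,  1.53591627e-03, -1.17094435e+00]), 'wrist_force': array([-0.18580908,  0.11423605, -0.63407501]), 'moment': array([-0.0423726 ,  0.00512568,  0.01604613]), 'opening': 0.9989322904880283} -0.0187
```

View pics/top0.png

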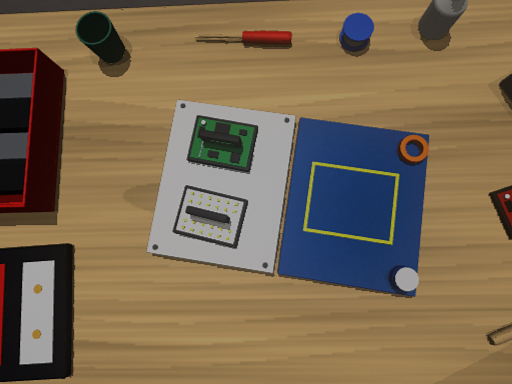

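View pics/scene0.png

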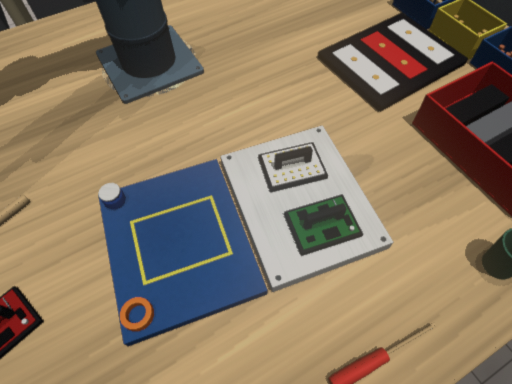

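Top view: station in mid-picture, with the feed deck left and the blue deck right. The green carrier is near (222,144), the white one near (211,216), and the bay near (351,203). I'll enlarge to measure.

Run:
```python
import cv2
a=cv2.imread("pics/top0.png")[95:300,145:430]; cv2.imwrite("pics/topc.png",cv2.resize(a,None,fx=2.8,fy=2.8,interpolation=2))
a=cv2.imread("pics/scene0.png")[180:270,120:370]; cv2.imwrite("pics/scc.png",cv2.resize(a,None,fx=3.2,fy=3.2,interpolation=2))
```

```text
(no output)
```

View pics/topc.png

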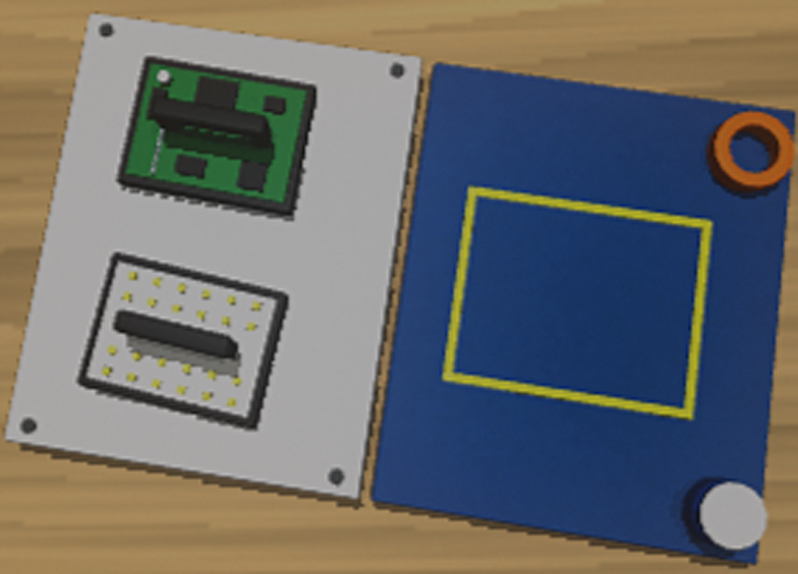

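View pics/scc.png

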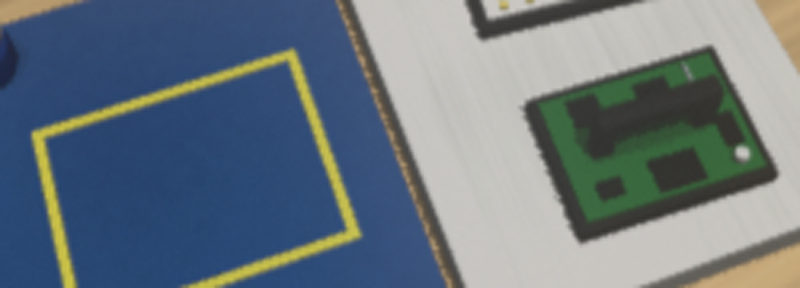

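```bash
cat > h.py <<'E'
import numpy as np
from plant import camera_params
def ray(P,uv,z):
    uv=np.atleast_2d(uv).astype(float); R,t=np.array(P["R"]),np.array(P["t"])
    d=np.c_[(uv[:,0]-P["cx"])/P["fx"],(uv[:,1]-P["cy"])/P["fy"],np.ones(len(uv))]@R
    c=-R.T@t; return c+d*((z-c[2])/d[:,2])[:,None]
def quad(name,X):
    e=np.diff(np.r_[X,X[:1]],axis=0)[:,:2]
    print(name,"corners\n",X.round(4),"\n c",X.mean(0).round(4),"len",np.linalg.norm(e,axis=1).round(4),"dir",np.degrees(np.arctan2(e[:,1],e[:,0])).round(1))
E
python3 - <<'E'
from h import *
T=camera_params("top");S=camera_params("scene")
t=lambda a:np.array(a)/2.8+[145,95]-[.32,.32]
s=lambda a:np.array(a)/3.2+[120,180]-[.35,.35]
print("cams",-T["R"].T@T["t"],-S["R"].T@S["t"])
quad("bay",ray(T,t([(476,196),(702,226),(686,408),(454,374)]),.024))
quad("bayouter",ray(T,t([(468,187),(713,221),(693,419),(443,380)]),.024))
quad("bayS",ray(S,[(130,220.5),(211.5,197),(232,253),(144,282.5)],.024))
quad("feed",ray(T,t([(90,13),(421,59),(361,499),(6,440)]),.030))
quad("greenT",ray(T,t([(148,58),(315,87),(295,210),(120,181)]),.042))
quad("greenS",ray(S,s([(528,105),(714,48),(775,172),(582,233)]),.042))
quad("white",ray(T,t([(115,254),(287,295),(256,423),(80,383)]),.042))
print("whitebar",ray(T,t([(120,318),(237,347)]),.083))
print("greenbar",ray(T,t([(153,105),(271,124)]),.083), ray(S,s([(585,125),(720,88)]),.083))
E
```

```text
cams [0.43617541 0.01745415 0.70454689] [ 0.84539958 -0.14983106  0.65377928]
bay corners
 [[ 0.5835 -0.0736  0.024 ]
 [ 0.5587 -0.2219  0.024 ]
 [ 0.4394 -0.2019  0.024 ]
 [ 0.4645 -0.0536  0.024 ]] 
 c [ 0.5115 -0.1378  0.024 ] len [0.1503 0.121  0.1504 0.1207] dir [-99.5 170.5  80.4  -9.5]
bayouter corners
 [[ 0.5899 -0.0685  0.024 ]
 [ 0.5619 -0.2294  0.024 ]
 [ 0.4323 -0.2058  0.024 ]
 [ 0.4607 -0.0463  0.024 ]] 
 c [ 0.5112 -0.1375  0.024 ] len [0.1632 0.1317 0.162  0.1311] dir [-99.9 169.7  79.9  -9.8]
bayS corners
 [[ 0.432  -0.2039  0.024 ]
 [ 0.4652 -0.048   0.024 ]
 [ 0.5895 -0.0692  0.024 ]
 [ 0.5594 -0.2254  0.024 ]] 
 c [ 0.5115 -0.1366  0.024 ] len [0.1594 0.1261 0.1591 0.1292] dir [  78.    -9.7 -100.9  170.4]
feed corners
 [[ 0.7213  0.19    0.03  ]
 [ 0.6793 -0.0399  0.03  ]
 [ 0.3859  0.0098  0.03  ]
 [ 0.4274  0.2416  0.03  ]] 
 c [0.5535 0.1004 0.03  ] len [0.2337 0.2976 0.2355 0.2984] dir [-100.4  170.4   79.8  -10. ]
greenT corners
 [[0.6823 0.1465 0.042 ]
 [0.6578 0.033  0.042 ]
 [0.5736 0.048  0.042 ]
 [0.5968 0.1649 0.042 ]] 
 c [0.6276 0.0981 0.042 ] len [0.1161 0.0855 0.1192 0.0875] dir [-102.2  169.9   78.8  -12.2]
greenS corners
 [[0.5762 0.0505 0.042 ]
 [0.6006 0.1661 0.042 ]
 [0.6835 0.1461 0.042 ]
 [0.6584 0.0331 0.042 ]] 
 c [0.6297 0.0989 0.042 ] len [0.1182 0.0852 0.1157 0.084 ] dir [  78.1  -13.6 -102.5  168. ]
white corners
 [[0.5474 0.1678 0.042 ]
 [0.5172 0.0543 0.042 ]
 [0.4352 0.0756 0.042 ]
 [0.4631 0.1899 0.042 ]] 
 c [0.4907 0.1219 0.042 ] len [0.1174 0.0847 0.1176 0.0871] dir [-104.9  165.4   76.3  -14.7]
whitebar [[0.50053835 0.15501975 0.083     ]
 [0.48112545 0.08304992 0.083     ]]
greenbar [[0.63573502 0.13513742 0.083     ]
 [0.62079431 0.06024544 0.083     ]] [[0.62024406 0.05667077 0.083     ]
 [0.63919176 0.13229388 0.083     ]]
```

Both views agree. The bay is about (0.5115, −0.1375) at yaw −9.9°, and projecting from the feed deck gives the same. The green handle is about (0.6285, 0.0985) at yaw −12°. The measured sizes match those given. First I turn the tool and half-close the jaws.

```bash
cat >> h.py <<'E'
from plant import bot
from scipy.spatial.transform import Rotation as Ro
def to(x,y,z,yaw):
    o=bot.observe(); R=Ro.from_euler("xyz",o["orientation"]).as_matrix()
    d=R.T@(np.array([x,y,z])-o["ee_pos"])*1000
    cy=np.degrees(np.arctan2(R[1,0],R[0,0])); dy=(yaw-cy+90)%180-90
    print("t",o["time_s"],"pos",o["ee_pos"].round(4),"rpy",np.degrees(o["orientation"]).round(2),"F",o["wrist_force"].round(1),"op",round(o["opening"],3),"| shift",d.round(1),"turn",round(-dy,2))
E
python3 -m creep '[[[0,0,0],-8],[[0,0,0],-8],[[0,0,0],-8],[[0,0,0],-8],[[0,0,0],-8],[[0,0,0],-8],[[0,0,0],-7],[[0,0,0],0]]' 0 30
python3 -c "from h import *; to(.6285,.0985,.20,-12)"
```

```text
time_s: 0.9
ee_pos: [0.2515, -0.5956, 0.2337]
orientation: [-3.134, 0.006, -0.172]
wrist_force: [0.1, 0.2, 0.2]
opening: 0.496
t 0.9 pos [ 0.2515 -0.5956  0.2337] rpy [-179.55    0.35   -9.87] F [0.1 0.2 0.2] op 0.496 | shift [ 252.6 -748.2   38. ] turn 2.13
```

```bash
python3 -m creep '[[[12,-36,0],0],[[12,-36,0],0],[[12,-36,0],0],[[12,-36,0],0],[[12,-36,0],0],[[12,-36,0],0],[[12,-36,0],0],[[12,-36,0],0],[[12,-36,0],0],[[12,-36,0],0]]' >/dev/null
python3 -c "from h import *; to(.6285,.0985,.20,-12)"
```

```text
t 1.9 pos [ 0.439  -0.2581  0.2328] rpy [-179.62    0.54  -12.84] F [ 1.   0.5 -0.3] op 0.5 | shift [ 105.8 -389.6   34.4] turn -0.84
```

```bash
python3 -m creep '[[[10.5,-39,2],0],[[10.5,-39,2],0],[[10.5,-39,2],0],[[10.5,-39,2],0],[[10.5,-39,2],0],[[10.5,-39,2],0],[[10.5,-39,2],0],[[10.5,-39,2],0],[[10.5,-39,2],0],[[0,-20,0],0]]' >/dev/null
python3 -c "from h import *; to(.6285,.0985,.20,-12)"
```

```text
t 2.9 pos [0.625  0.0964 0.2142] rpy [-179.64    0.63  -15.08] F [ 0.6 -0.1 -0. ] op 0.501 | shift [ 3.  -2.9 14.2] turn -3.08
```

```bash
python3 -m creep '[[[2,-1,4],-1.6],[[1,-1,4],-1.5],[[0,0,0],0],[[0,0,0],0]]' >/dev/null
python3 - <<'E'
from h import *
from plant import read_camera
import cv2
to(.6285,.0985,.06,-12)
o=bot.observe(); im=read_camera("wrist"); P=camera_params("wrist"); M=np.array(P["tool_from_camera"])
W=np.eye(4); W[:3,:3]=Ro.from_euler("xyz",o["orientation"]).as_matrix(); W[:3,3]=o["ee_pos"]; C=np.linalg.inv(W@M)
np.savez("wr0.npz",R=C[:3,:3],t=C[:3,3],fx=P["fx"],fy=P["fy"],cx=P["cx"],cy=P["cy"])
cv2.imwrite("pics/w0.png",cv2.resize(im,None,fx=1.5,fy=1.5,interpolation=2))
E
```

```text
t 3.3 pos [0.6275 0.0977 0.2041] rpy [-179.68    0.75  -11.96] F [ 0.   0.3 -0.4] op 0.498 | shift [  2.7  -0.2 144.1] turn 0.04
```

View pics/w0.png

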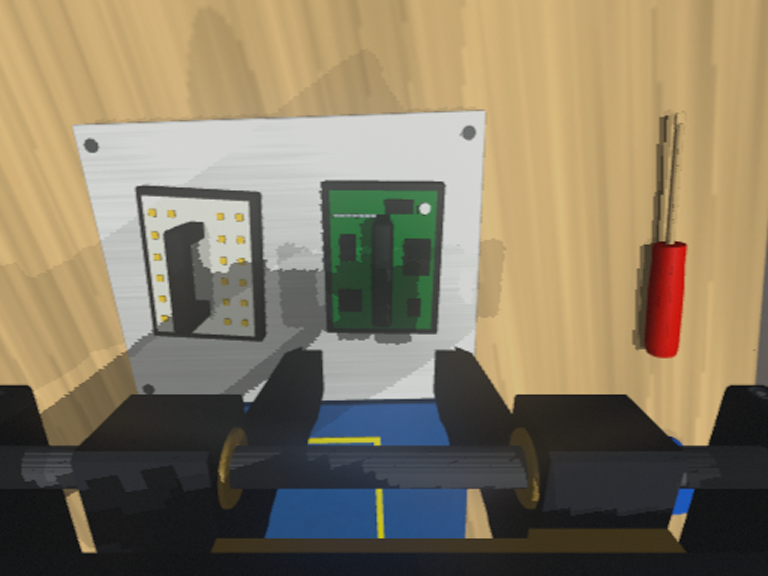

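The wrist view shows the green plate's corners at (321,182), (445,182), (437,332), (325,331), with the bar at columns 371–393 between the fingers.

Run:
```python
from h import *
P=dict(np.load("wr0.npz"))
f=lambda a:np.array(a)/1.5-.17
quad("greenW",ray(P,f([(321,182),(445,182),(438,332),(326,331)]),.042))
print(ray(P,f([(383,214),(382,240)]),.083))
quad("baybit",ray(P,f([(485,111),(73,126),(379,441)]),.030)[:3])
print("bay corner",ray(P,f([(379,441)]),.024))
to(.6285,.0985,.06,-12)
```

```text
greenW corners
 [[0.5988 0.1678 0.042 ]
 [0.6859 0.1494 0.042 ]
 [0.6619 0.0346 0.042 ]
 [0.5736 0.0536 0.042 ]] 
 c [0.6301 0.1014 0.042 ] len [0.0891 0.1173 0.0904 0.1169] dir [ -11.9 -101.8  167.8   77.5]
[[0.63905389 0.14194458 0.083     ]
 [0.6349942  0.12561711 0.083     ]]
baybit corners
 [[ 0.7228  0.1907  0.03  ]
 [ 0.4309  0.2425  0.03  ]
 [ 0.5915 -0.0684  0.03  ]] 
 c [0.5817 0.1216 0.03  ] len [0.2965 0.3499 0.2904] dir [169.9 -62.7  63.1]
bay corner [[ 0.59042071 -0.0729997   0.024     ]]
t 3.35 pos [0.6275 0.0975 0.2041] rpy [-179.7     0.75  -11.98] F [ 0.4 -0.5 -0.1] op 0.498 | shift [  2.7  -0.5 144.1] turn 0.02
```

```bash
python3 -m creep '[[[1,0,15],0],[[1,0,20],0],[[0.5,0,20],0],[[0.5,0,20],0],[[0.5,0,20],0],[[0,0,10],0],[[0,0,0],0]]' >/dev/null
python3 -c "from h import *; to(.6295,.099,.058,-12)"
```

```text
t 4.05 pos [0.6291 0.0899 0.0916] rpy [-179.89    0.72  -12.56] F [-0.2  0.2  0.3] op 0.501 | shift [-1.1 -8.9 33.6] turn -0.56
```

```bash
python3 -m creep '[[[-0.5,-5,6],-0.3],[[-0.5,-5,8],-0.3],[[0,-1.5,8],0],[[0,-0.5,7],0],[[0,0,3],0],[[0,0,0],0]]' >/dev/null
python3 -c "from h import *; to(.6295,.099,.058,-12)"
```

```text
t 4.65 pos [0.6319 0.1037 0.059 ] rpy [-179.79    0.53  -11.91] F [-0.1 -0.1 -0.3] op 0.498 | shift [-1.4  5.1  1. ] turn 0.09
```

```bash
python3 -m creep '[[[-1.5,4,0.5],0],[[0,0,0],0]]' 
python3 -m creep '[[[0,0,0],0],[[0,0,0],0],[[0,0,0],0],[[0,0,0],0],[[0,0,0],0],[[0,0,0],0]]' 1 30
python3 -c "from h import *; to(.5115,-.1375,.058,-9.9)"
```

```text
time_s: 4.85
ee_pos: [0.6297, 0.0996, 0.0587]
orientation: [-3.138, 0.009, -0.208]
wrist_force: [0.4, 0.2, -0.1]
opening: 0.497
time_s: 5.45
ee_pos: [0.6298, 0.0992, 0.0596]
orientation: [-3.138, 0.008, -0.209]
wrist_force: [-0.0, -0.2, 0.2]
opening: 0.154
t 5.45 pos [0.6298 0.0992 0.0596] rpy [-179.79    0.48  -11.97] F [-0.  -0.2  0.2] op 0.154 | shift [-66.6 256.1   1.2] turn -2.07
```

Jaws stopped at 13.6 mm (bar 14 mm), so it is gripped. I start the slide: along −y first to get clear of the white carrier, lifting about 1 mm.

```bash
python3 -m creep '[[[0,2,-2],0],[[0,8,0],-0.7],[[0,10,0],-0.7],[[0,10,0],-0.6],[[0,10,0],0],[[0,5,0],0]]' >/dev/null
python3 -c "from h import *; to(.5115,-.1375,.061,-9.9)"
```

```text
t 6.05 pos [0.619  0.0509 0.0596] rpy [-179.83    0.66   -9.75] F [ 0.3  0.9 -4.3] op 0.156 | shift [-74.  203.9  -1.2] turn 0.15
```

```bash
python3 -m creep '[[[0,10,-1],0],[[0,12,-0.5],0],[[0,12,0],0],[[0,12,0],0],[[0,12,0],0],[[0,5,0],0]]' >/dev/null
python3 -c "from h import *; to(.5115,-.1375,.061,-9.9)"
```

```text
t 6.65 pos [ 0.6061 -0.0195  0.0602] rpy [-179.98    0.76   -9.9 ] F [-0.2  0.3 -4.8] op 0.154 | shift [-72.9 132.6   0.2] turn -0.0
```

```bash
python3 -m creep '[[[-4,8,-0.5],0],[[-7,12,0],0],[[-7,12,0],0],[[-7,12,0],0],[[-7,12,0],0],[[-7,12,0],0],[[-7,12,0],0],[[-3,5,0],0]]' >/dev/null
python3 -c "from h import *; to(.5115,-.1375,.061,-9.9)"
```

```text
t 7.45 pos [ 0.5369 -0.1013  0.0615] rpy [-179.98    0.79   -9.9 ] F [-0.1  0.3 -5.9] op 0.157 | shift [-18.8  40.    0.8] turn 0.0
```

```bash
python3 -m creep '[[[-4,10,0],0],[[-4,10,0.5],0],[[-4,9,1],0],[[-3,7,0],0],[[-1,1,0],0],[[0,0,0],0],[[0,0,0],0]]' >/dev/null
python3 - <<'E'
from h import *
from plant import read_camera
import cv2
to(.5115,-.1375,.0545,-9.9)
im=read_camera("top"); cv2.imwrite("pics/t1.png",cv2.resize(im[140:270,260:440],None,fx=4,fy=4,interpolation=2))
im=read_camera("scene"); cv2.imwrite("pics/s1.png",cv2.resize(im[150:350,90:370],None,fx=2.8,fy=2.8,interpolation=2))
E
```

```text
t 8.15 pos [ 0.5133 -0.1382  0.0604] rpy [-179.94    0.71   -9.94] F [ 1.1  0.9 -5.5] op 0.157 | shift [-1.9 -0.4  5.9] turn -0.04
```

View pics/s1.png

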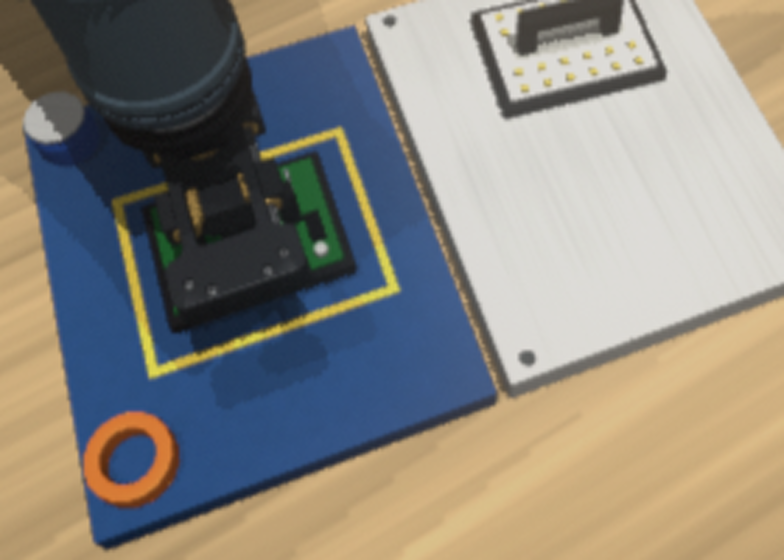

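The carrier hovers inside the outline, which has corners at (113,205), (342,130), (397,291), (152,375). I lower it to contact.

```bash
python3 -m creep '[[[-1.5,0,1.5],0],[[0,0,2],0],[[0,0,2],0],[[0,0,1],0],[[0,0,0.5],0],[[0,0,0],0]]' >/dev/null
python3 -c "from h import *; to(.5115,-.1375,.0537,-9.9)"
```

```text
t 8.85 pos [ 0.5125 -0.1365  0.0536] rpy [-179.93    0.68   -9.8 ] F [-0.5 -0.1 -4.6] op 0.153 | shift [-0.8  1.1 -0.1] turn 0.1
```

```bash
python3 -m creep '[[[-0.8,0.8,0.7],0],[[0,0,0.7],0],[[0,0,0],0]]' >/dev/null
python3 - <<'E'
from h import *
from plant import read_camera
import cv2
to(.5115,-.1375,.0537,-9.9)
im=read_camera("top"); cv2.imwrite("pics/t2.png",cv2.resize(im[140:270,260:440],None,fx=4,fy=4,interpolation=2))
E
```

```text
t 9.15 pos [ 0.5125 -0.1366  0.0536] rpy [-179.92    0.58   -9.76] F [-0.6 -0.2 -4.9] op 0.153 | shift [-0.9  1.1 -0.1] turn 0.14
```

View pics/t2.png

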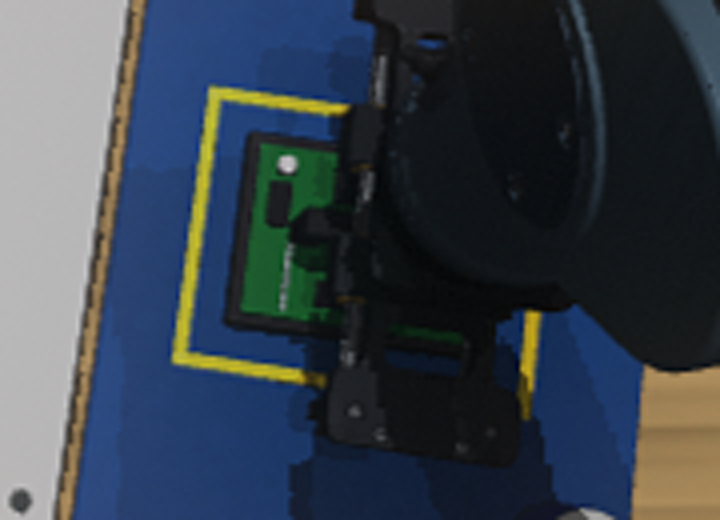

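```bash
python3 -m creep '[[[-1.5,2,1.5],0],[[-1,1.5,2],0],[[0,0,0],0]]' >/dev/null
python3 - <<'E'
from h import *
T=camera_params("top"); f=lambda a:np.array(a)/4+[260,140]-.37
A=ray(T,f([(249,134),(228,325)]),.037); B=ray(T,f([(218,99),(186,355)]),.024)
ys=np.array([np.sin(np.radians(9.9)),np.cos(np.radians(9.9))]);xs=np.array([ys[1],-ys[0]])
for p in(A,B): m=p.mean(0)[:2]-[.5115,-.1375]; print(p.round(4),"mid st",(m@xs).round(4),(m@ys).round(4),np.degrees(np.arctan2(*(p[0]-p[1])[1::-1])).round(2))
to(.5115,-.1375,.0537,-9.9)
E
```

```text
[[ 0.5644 -0.0843  0.037 ]
 [ 0.4768 -0.0705  0.037 ]] mid st -0.0014 0.0608 -8.97
[[ 0.5841 -0.0726  0.024 ]
 [ 0.4642 -0.0524  0.024 ]] mid st -0.0004 0.0761 -9.59
t 9.5 pos [ 0.5129 -0.1364  0.0538] rpy [-179.74    0.25   -9.62] F [ 0.3 -0.3 -6.6] op 0.156 | shift [-1.2  1.4  0.1] turn 0.28
```

```bash
python3 -m creep '[[[0,0,2],0]]'; python3 -m creep '[[[0,0,2],0]]'; python3 -m creep '[[[0,0,0],0]]'
python3 -c "from h import *; to(.5115,-.1375,.0537,-9.9)"
```

```text
time_s: 9.6
ee_pos: [0.5133, -0.1363, 0.0533]
orientation: [-3.138, 0.004, -0.168]
wrist_force: [-11.9, 2.7, 37.5]
opening: 0.155
time_s: 9.7
ee_pos: [0.5133, -0.1364, 0.0533]
orientation: [-3.139, 0.004, -0.168]
wrist_force: [-12.1, 3.2, 35.6]
opening: 0.157
time_s: 9.8
ee_pos: [0.5133, -0.1365, 0.0538]
orientation: [-3.14, 0.004, -0.168]
wrist_force: [0.8, -0.1, -5.5]
opening: 0.152
t 9.8 pos [ 0.5133 -0.1365  0.0538] rpy [-179.89    0.22   -9.63] F [ 0.8 -0.1 -5.5] op 0.152 | shift [-1.6  1.3  0.1] turn 0.27
```

It is seated: pressing gives +36 N up and no travel. The offsets are about 1 mm and 0.3°. I release and rise.

```bash
python3 -m creep '[[[0,0,0],0],[[0,0,0],0],[[0,0,0],0],[[0,0,0],0]]' 0 30
python3 -m creep '[[[0,0,-5],0],[[0,0,-12],0],[[0,0,-20],0],[[0,0,-25],0],[[0,0,-25],0],[[0,0,-25],0],[[0,-0,-25],0],[[0,0,-25],0]]'
python3 -m creep '[[[-15,30,0],0],[[-20,40,0],0],[[-20,40,0],0],[[-20,40,0],0],[[-20,40,0],0],[[-20,40,0],0],[[-10,20,0],0],[[0,0,0],0],[[0,0,0],0]]'
python3 - <<'E'
from plant import read_camera
import cv2
im=read_camera("top"); cv2.imwrite("pics/t3.png",cv2.resize(im[95:300,145:430],None,fx=2.8,fy=2.8,interpolation=2))
im=read_camera("scene"); cv2.imwrite("pics/s3.png",cv2.resize(im[150:350,90:370],None,fx=2.8,fy=2.8,interpolation=2))
E
```

```text
time_s: 10.2
ee_pos: [0.5145, -0.1373, 0.0534]
orientation: [-3.14, 0.002, -0.169]
wrist_force: [0.3, 0.4, 0.3]
opening: 0.487
time_s: 11.0
ee_pos: [0.5128, -0.1369, 0.2236]
orientation: [-3.139, 0.006, -0.167]
wrist_force: [0.7, -0.2, 0.3]
opening: 0.502
time_s: 11.9
ee_pos: [0.3473, -0.3697, 0.2364]
orientation: [3.14, -0.013, -0.162]
wrist_force: [0.9, 0.9, -0.2]
opening: 0.5
```

View pics/t3.png

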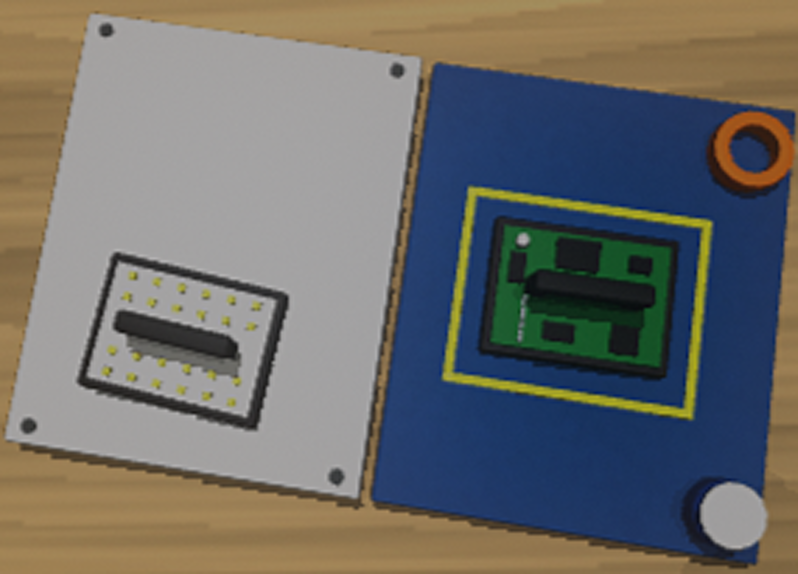

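View pics/s3.png

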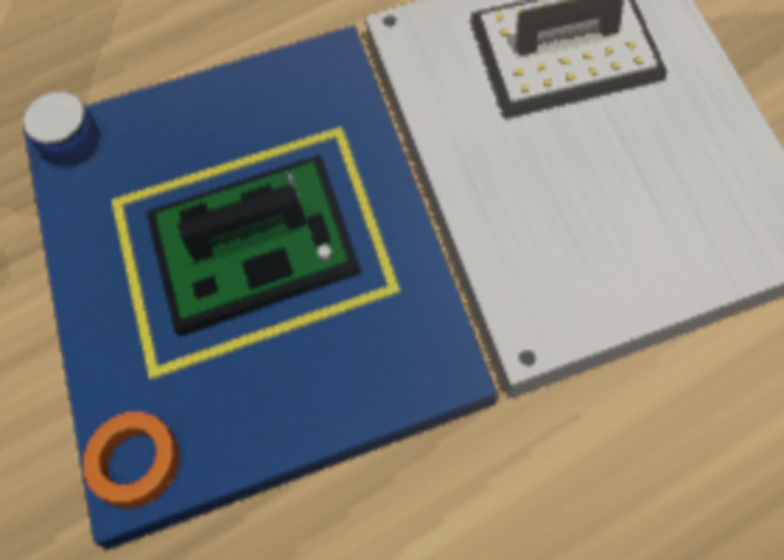

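The carrier sits inside the outline, flat and released. The white carrier shows at the same pixels as before. Now a numeric check.

Run:
```python
from h import *
T=camera_params("top");S=camera_params("scene")
t=lambda a:np.array(a)/2.8+[145,95]-.32
s=lambda a:np.array(a)/2.8+[90,150]-.32
quad("T",ray(T,t([(496,217),(679,241),(667,374),(481,350)]),.036))
quad("S",ray(S,s([(150,211),(321,156),(359,266),(178,324)]),.036))
quad("bayS outer",ray(S,s([(112,201),(343,127),(400,291),(151,378)]),.024))
to(.5115,-.1375,.2,-9.9)
```

```text
T corners
 [[ 0.5663 -0.0844  0.036 ]
 [ 0.547  -0.2021  0.036 ]
 [ 0.4611 -0.1878  0.036 ]
 [ 0.479  -0.0704  0.036 ]] 
 c [ 0.5134 -0.1362  0.036 ] len [0.1192 0.0872 0.1187 0.0885] dir [-99.3 170.5  81.3  -9.1]
S corners
 [[ 0.4615 -0.1852  0.036 ]
 [ 0.4821 -0.07    0.036 ]
 [ 0.5674 -0.0848  0.036 ]
 [ 0.5444 -0.1989  0.036 ]] 
 c [ 0.5139 -0.1347  0.036 ] len [0.1169 0.0866 0.1164 0.084 ] dir [  79.9   -9.8 -101.4  170.6]
bayS outer corners
 [[ 0.4337 -0.2052  0.024 ]
 [ 0.4619 -0.0449  0.024 ]
 [ 0.5911 -0.0689  0.024 ]
 [ 0.5627 -0.2274  0.024 ]] 
 c [ 0.5123 -0.1366  0.024 ] len [0.1628 0.1314 0.161  0.1309] dir [  80.   -10.5 -100.2  170.2]
t 12.0 pos [ 0.3479 -0.369   0.2361] rpy [179.91  -0.75  -9.16] F [ 1.1  0.5 -0. ] op 0.5 | shift [ 124.1 -254.7   37.3] turn 0.74
```

Offset is about 2 mm and 0–0.7°, within measuring error. I'm handing it in.

```bash
python3 -c "from plant import bot; print(bot.close_job())"
```

```text
the job is handed in; nothing more can be done
None
```

The green-board carrier is in the yellow bay, flat on the blue deck and released. I handed the job in at 12.0 s of the 34 s limit.

- **Path:** I gripped the bar and moved the carrier over the step. It did not rub along the decks: the wrist carried most of its weight, and by the measured tool height it ran about 0–2 mm above feed-deck level. I then lowered it until it was seated.
- **Force:** Pressing to confirm it was seated gave about 36 N at the wrist.
- **Placement:** The final top and scene pictures put the carrier about 2 mm from the bay centre and within about 1° of square. That is close to the roughly 2 mm calibration error. The views disagreed slightly: 1–2 mm depending on whether I used the top camera, the scene camera or the tool position.
- **Surroundings:** The white carrier, the tin and the tape roll appear unmoved, and the arm was clear of everything at hand-in.

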